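# Vent the test stand and push its guard up

### The job

The pressure test stand has to be opened for the next gauge: first, with the guard still down, press the wide vent button all the way down for a moment and let it come back up, then push the counterweighted guard up by hand past its balance point so that it stays up, leaning back on its stop. Push with the fingertips or the outside of the fingers, steadily and without flinging the guard; grip and lift nothing, do not press the small pump button, and leave the loose things where they are.

Things in the scene. Friction and masses are not known exactly. Their poses are not given: they have to be found in the camera images.
- guard_bar (a point): centre of the black rubber push bar across the guard's free (robot-side) end: horizontal, 28 mm in diameter, 165 mm long, 200 mm from the pivot axis; with the guard down 200 mm above the table and 173 mm in front of the pivot. The guard: two flat aluminium arms 140 mm apart, clear plate between them, dark steel counterweight roll (44 mm) behind the pivot. Axes: x along the arms to the pivot, y along the bar
- guard_pivot (a point): middle of the guard's horizontal pivot axis, 100 mm above the table, between two aluminium posts at the back of the test stand. Level direction from guard_bar to guard_pivot (guard down) = the stand's +x, at right angles to the bar
- guard (a joint): guard angle in rad: 0 = down, arms sloping 30 degrees up from the pivot towards the robot; grows as the bar goes up and back over the pivot; 1.05 = arms upright, the balance point; 1.43 = leaning back on its stop. Let go before upright it falls back to 0, beyond it falls to the stop. Pushing the bar level towards the pivot takes about 1 to 2 N, less as it rises
- stand: test stand, fixed to the bench: black base plate 300 x 200 x 12 mm (from 170 mm in front of to 130 mm behind this origin, at the underside), +x from bar to pivot, z up; on it, 50 mm in front of the origin, a brass manifold with a dial gauge up to 142 mm high, below the guard
- vent_top (a point): centre of the top of the wide vent button: flat black round cap 48 mm in diameter on a grey box 90 x 90 x 45 mm, fixed to the bench; it is pressed straight down
- vent (a joint): travel of the vent button in m: 0 = up, 0.006 = fully down (5 N); springs back
- pump_top (a point): centre of the top of the small pump button, not to be pressed: black cap 22 mm in diameter on an identical grey box
- pump (a joint): travel of the pump button in m: 0 = up, 0.006 = fully down
- adapter_a: bystander, leave alone: brass pipe adapter, 28 mm wide, 36 mm tall, standing on the left front of the stand's base plate; origin at its underside
- adapter_b: bystander, leave alone: brass pipe adapter, 28 mm wide, 30 mm tall, standing on the right front of the stand's base plate; origin at its underside
- dial: bystander, leave alone: loose dial gauge lying face up, 68 mm across, 30 mm high, stem to its -x; origin at its underside
- meter: bystander, leave alone: grey hand multimeter lying flat, 140 x 72 x 40 mm; origin at its underside
- module: bystander, leave alone: black pressure module, 70 x 60 x 60 mm with a steel nipple on top (85 mm in all); origin at its underside
- spanner: bystander, leave alone: open-ended steel spanner lying flat, along its x, about 10 mm high

How it is judged:
By the outcome, as a careful person would: the job done as asked, in the order asked, and still so for the second after the job is handed in, with the robot touching nothing.
It also fails if it takes over 48 s, if anything falls off the work surface, if the arm or the gripper's body presses on something with over 40 N, if the wrist force passes 120 N, or if a joint passes its speed limit or range.

### The arm

A 7-joint arm with a two-finger parallel gripper is mounted at the origin on the work surface. World frame = base frame: x ahead of the robot, y to its left, z up, the work surface at z = 0. Lengths are in m, angles in rad, forces in N, time in s.
With the tool pointing down it reaches from about 0.4 to 0.85 m from the base axis. Payload 4.5 kg.
Tool frame: the origin (TCP) lies on the centre line of the jaws, within the pads' length; the fingertips stand 11 mm ahead of it and the grasp point (between the pads) lies 8 mm behind it; z points along the fingers, y is the line along which they close (so a half turn about z gives the same grasp; the last joint's range is limited). The gripper opens to 88 mm and grips with 3 to 60 N. Pads are 18 mm wide; open, the fingers measure 123 mm over their backs; the gripper's body (75 mm by 187 mm) begins 45 mm behind the grasp point.
Start: joints at [-1.124, 0.689, -0.195, 1.565, 0.157, 0.902, -0.215], TCP at [0.251, 0.573, 0.25] pointing down, gripper open.
Joint ranges: [-3.01, 3.01], [-0.46, 2.08], [-1.47, 1.51], [0.13, 2.56], [-1, 4.14], [0.04, 2.09], [-2.66, 2.66]. Speed limits (rad/s): [2.57, 2.57, 3.14, 3.14, 3.14, 3.14, 3.14].

### API

Orientations are given as a unit quaternion [x, y, z, w].
In Python, from plant import * gives the robot as it stands. The module is installed in compiled form; this text tells all that it offers.
- The arm moves only by the tool send_rows, never from a script. Its argument "motion" is a list of rows, each an object of numbers: "x", "y", "z": the shift along the tool's x, y, z in cm; "rx", "ry", "rz": the turn, a rotation vector about the tool's x, y, z in rad; "jaw": the finger opening in cm, from 0 to 8.81. In form: [{"x": .., "y": .., "z": .., "rx": .., "ry": .., "rz": .., "jaw": ..}, ...]. A call has exactly 5 rows; each row shifts and turns the commanded pose from where the row before left it, along the tool's axes as they then stand; what a row does not reach is not made up. A row lasts 1/10 s, in which the tool goes at most 50 mm and 8.59 degrees, less where a joint would pass 70% of its speed; a pose out of reach is approached as far as the arm can. A call is refused whole if a number of a shift passes 5 or a number of a turn 0.15, either way. A call with a gripper value outside its range is refused whole. The fingers move at their own pace and stop on an object; "grip_force" is the grip in N (left out, the last holds). Time passes only in rows, so rows that do not move let the fingers close, or fill a call up. It gives the time, the measured TCP pose, the force, the opening and the grip force at its end, in the units of the state.
- get_state(): the state, without advancing time (a new reading comes with each control period).
- snapshot(name): name is "scene" or "top" or "wrist"; returns a dict with "img" (400x640x3 uint8, red, green, blue), "vertical_fov" (degrees; the focal length in pixels is half the picture's height over the tangent of half this angle, whatever the lens; pixels are square), "cx", "cy" (the principal point, pixels), "extrinsics" (4x4, takes a point from camera to world coordinates). Camera axes: x right, y up, looking along -z (the intrinsics and any distortion apply to the point x, -y, -z); pixel columns grow to the right and rows downward; lengths in m; the calibration is good to about 2 mm. The wrist camera is an equidistant fisheye: a pixel r from the principal point sees the ray r / f radians off the axis. A picture is of the moment at which its call begins. There is no depth.
- finish_job(): hands the job in; it is judged then, once.
The state is a dict: "clock": time; "q": joint angles; "qd": joint speeds; "joint_torque": joint torques, N m; "tool_pos": TCP position; "eef_rot": TCP orientation; "contact_force": force on the tool from outside, world axes, zero at the start; "moment": the same for the moment, N m; "opening": opening from 0.0 (shut) to 1.0 (fully open); "finger_force": force on a finger pad.
Only numpy, scipy, OpenCV 4.12 (cv2) and the standard library are available. Lean on these libraries where they do the work, as an engineer would, in place of code of your own. Each camera call takes 0.05 s, during which the arm holds its last target. There are 200 camera calls.

## Working session

There is one attempt and no reset: what is moved stays moved. The work goes in short steps, Python scripts to look and compute and a tool call to move; the robot and the scene stay as the last step left them, time stands still between calls to the robot, and variables do not carry over. Pictures are saved under pics/ and viewed, at most 10 in all, crops included, and the job is handed in when it is done.

Besides the shell and the picture viewer there is one more tool, called as a command line: name --argument value ..., lists and objects as JSON in quotes. send_rows: Moves the arm, as the interface text tells. Its arguments: {"type":"object","properties":{"motion":{"type":"array"},"grip_force":{"type":"number"}},"required":["motion"]}

```bash
mkdir -p pics; cat > h.py <<'E'
from plant import *
import numpy as np, cv2
def ray(s,u,v):
    f=s["img"].shape[0]/2/np.tan(np.radians(s["vertical_fov"])/2)
    E=np.array(s["extrinsics"]); d=E[:3,:3]@np.array([(u-s["cx"])/f,-(v-s["cy"])/f,-1]); return E[:3,3],d
def onz(s,u,v,z):
    o,d=ray(s,u,v); return o+d*(z-o[2])/d[2]
def two(s1,p1,s2,p2):
    o1,d1=ray(s1,*p1);o2,d2=ray(s2,*p2)
    t=np.linalg.lstsq(np.c_[d1,-d2],o2-o1,rcond=None)[0]
    a=o1+t[0]*d1;b=o2+t[1]*d2; return (a+b)/2,np.linalg.norm(a-b)
def pix(s,p):
    f=s["img"].shape[0]/2/np.tan(np.radians(s["vertical_fov"])/2)
    E=np.array(s["extrinsics"]); c=E[:3,:3].T@(np.array(p)-E[:3,3]); return s["cx"]-f*c[0]/c[2], s["cy"]+f*c[1]/c[2]
E
python3 - <<'E'
from h import *
import pickle
S={n:snapshot(n) for n in("scene","top")}
pickle.dump(S,open("S.pkl","wb"))
for n in S: cv2.imwrite(f"pics/{n}.png",cv2.resize(S[n]["img"][...,::-1],(800,500),interpolation=cv2.INTER_CUBIC)); print(n,S[n]["vertical_fov"],S[n]["cx"],S[n]["cy"],np.round(S[n]["extrinsics"],3).tolist())
s=get_state();print(s)
E
```

```text
scene 42.978024356821514 313.9253561447395 189.08165057429102 [[0.416, -0.747, 0.518, 1.207], [0.909, 0.351, -0.225, -0.322], [-0.014, 0.564, 0.826, 1.325], [0.0, 0.0, 0.0, 1.0]]
top 43.097461652043926 319.5594522821945 198.25759877618572 [[0.008, 0.992, -0.129, 0.313], [-1.0, 0.008, -0.001, 0.003], [0.0, 0.129, 0.992, 1.444], [0.0, 0.0, 0.0, 1.0]]
{'clock': 0.1, 'q': array([-1.12419646,  0.6898692 , -0.19453254,  1.56622322,  0.15732041,
        0.90248441, -0.21510165]), 'qd': array([ 0.00015349, -0.00264753,  0.00144001, -0.00133295, -0.00189573,
       -0.00049897,  0.00039503]), 'joint_torque': array([-3.88059460e-03, -5.28496385e+01, -1.27167284e+00, -1.53834683e+01,
       -5.25644724e-02,  1.99900445e-03,  4.39202825e-05]), 'tool_pos': array([0.25055647, 0.57199573, 0.2490143 ]), 'eef_rot': array([ 2.04891088e-01,  9.78784455e-01, -7.88867104e-04, -1.01507976e-04]), 'contact_force': array([-0.93426957, -0.05887008, -0.05219454]), 'moment': array([-0.00661666, -0.0085031 ,  0.01662134]), 'finger_force': 0.0, 'opening': 0.998841791102741}
```

View pics/scene.png

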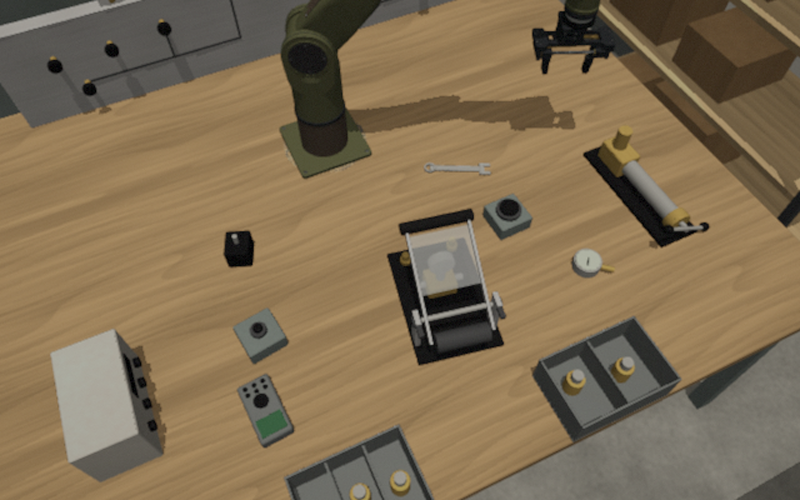

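View pics/top.png

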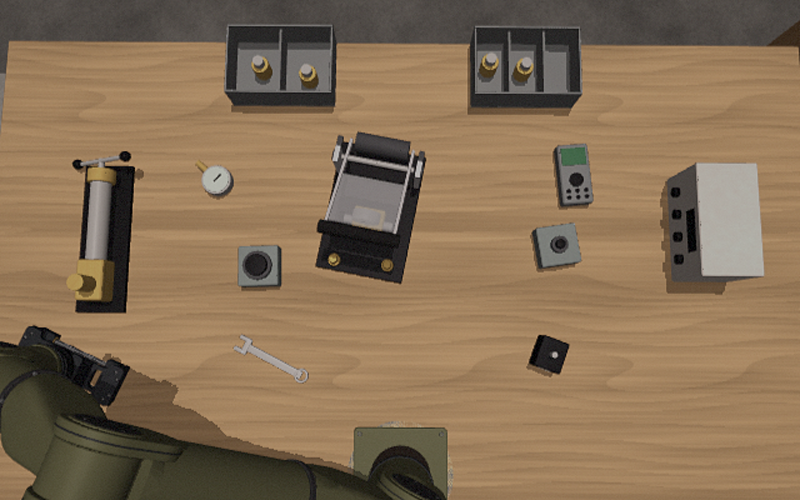

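The scene picture shows the vent at about (509,208), the bar from (402,228) to (473,215) and the guard down. In the top picture the vent is at (258,265), the pump at (559,243) and the bar runs from (318,226) to (411,241).

```bash
python3 - <<'E'
from h import *
import pickle
S=pickle.load(open("S.pkl","rb"))
def blob(n,x0,y0,x1,y1,th):
    x0,y0,x1,y1=[int(v/1.25) for v in(x0,y0,x1,y1)]
    g=S[n]["img"][y0:y1,x0:x1].max(2); m=(g<th).astype(np.uint8)
    k,l,st,c=cv2.connectedComponentsWithStats(m); i=1+np.argmax(st[1:,4])
    print(n,st[i].tolist(),c[i]+[x0,y0]); pts=np.argwhere(l==i)[:,::-1].astype(np.float32)+[x0,y0]
    r=cv2.minAreaRect(pts.astype(np.float32)); print('  rect',r); return c[i]+[x0,y0],cv2.boxPoints(r)
a,_=blob("top",243,250,276,282,60); b,_=blob("scene",492,195,526,224,60)
print("vent",two(S["top"],a,S["scene"],b), [onz(S["top"],*a,z) for z in(.05,.06)])
a,_=blob("top",546,231,572,256,60); b,_=blob("scene",248,320,270,340,60)
print("pump",two(S["top"],a,S["scene"],b))
for n,w in(("top",(310,212,420,252)),("scene",(395,205,480,238))):
    x0,y0,x1,y1=[int(v/1.25) for v in w]
    cv2.imwrite(f"pics/bar_{n}.png",cv2.resize(S[n]["img"][y0:y1,x0:x1,::-1],None,fx=6,fy=6,interpolation=0))
x=np.vstack([cv2.resize(cv2.imread(f"pics/bar_{n}.png"),(600,250),interpolation=0) for n in("top","scene")]);cv2.imwrite("pics/bars.png",x)
E
```

```text
top [2, 3, 18, 18, 262] [204.4389313  211.45801527]
  rect ((204.5, 211.5), (17.0, 17.0), 90.0)
scene [4, 3, 19, 18, 232] [406.43534483 167.22844828]
  rect ((406.75006103515625, 167.75001525878906), (17.677669525146484, 16.970561981201172), 45.0)
vent (array([0.45495455, 0.32180197, 0.05000255]), np.float64(0.0019220650725690726)) [array([0.45532286, 0.32272244, 0.05      ]), array([0.45430225, 0.32043001, 0.06      ])]
top [8, 7, 9, 9, 60] [447.91666667 194.66666667]
  rect ((448.0, 195.0), (8.0, 8.0), 90.0)
scene [3, 2, 10, 9, 67] [205.68656716 262.14925373]
  rect ((205.5, 262.0), (8.0, 9.0), 90.0)
pump (array([ 0.50655541, -0.34991436,  0.05712336]), np.float64(0.0004934379577019721))
```

View pics/bars.png

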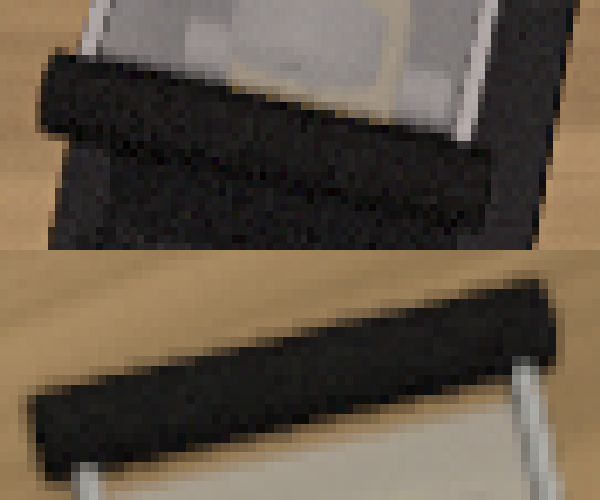

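The bar's ends read (254.6,180.8) and (319.1,192.7) in the top view. In the scene view they read (378.1,171.5) and (320.5,183.3), in native pixels and the same order.

```bash
python3 - <<'E'
from h import *
import pickle
S=pickle.load(open("S.pkl","rb"));T,C=S["top"],S["scene"]
L=(254.6,180.8);R=(319.1,192.7)
print(two(T,L,C,(378.1,171.5)),two(T,R,C,(320.5,183.3)))
l=onz(T,*L,.2);r=onz(T,*R,.2);print(l,r,np.linalg.norm(l-r),(l+r)/2)
d=(l-r)/np.linalg.norm(l-r);X=np.array([d[1],-d[0],0]);print("X",X,np.degrees(np.arctan2(X[1],X[0])))
p=(l+r)/2+.173*X;p[2]=.1;print("pivot",p,"pix",np.array(pix(T,p))*1.25,np.array(pix(C,p))*1.25)
from scipy.spatial.transform import Rotation as Ro
print(Ro.from_quat(get_state()["eef_rot"]).as_matrix().round(3))
E
```

```text
(array([0.51913798, 0.16853293, 0.19449031]), np.float64(0.0030527806330692725)) (array([0.48979704, 0.00707738, 0.19812006]), np.float64(0.0030372424006343693))
[0.51763683 0.16637682 0.2       ] [0.48898779 0.00565333 0.2       ] 0.16325687703494918 [0.50331231 0.08601507 0.2       ]
X [ 0.98448221 -0.17548443  0.        ] -10.106849900159343
pivot [0.67362773 0.05565627 0.1       ] pix [376.63916243 163.21718858] [456.42363934 310.44954658]
[[-0.916  0.401 -0.001]
 [ 0.401  0.916 -0.002]
 [-0.    -0.002 -1.   ]]
```

send_rows --motion '[{"z": 1, "rz": -0.047, "jaw": 0}, {"z": 2, "rz": -0.047, "jaw": 0}, {"z": 2, "rz": -0.047, "jaw": 0}, {"z": 2, "rz": -0.047, "jaw": 0}, {"z": 2, "rz": -0.047, "jaw": 0}]'

```text
schema error: expected keys x, y, z, rx, ry, rz, jaw
```

```bash
cat > go.py <<'E'
from h import *
import sys
from scipy.spatial.transform import Rotation as Ro
s=get_state();M=Ro.from_quat(s["eef_rot"]).as_matrix();p=np.array(s["tool_pos"])
print("t",s["clock"],"p",p.round(4),"F",s["contact_force"].round(2),"open",round(s["opening"],3))
print("err rotvec to ideal (tool):",Ro.from_matrix(M.T@np.array([[-.9845,.1755,0],[.1755,.9845,0],[0,0,-1]])).as_rotvec().round(3))
for i in range(1,len(sys.argv),3): print("tool cm",((np.array(sys.argv[i:i+3],float)-p)@M*100).round(2))
E
python3 go.py .4545 .321 .085
```

```text
t 0.1 p [0.2506 0.572  0.249 ] F [-0.93 -0.06 -0.05] open 0.999
err rotvec to ideal (tool): [-0.002 -0.    -0.236]
tool cm [-28.75 -14.79  16.43]
```

send_rows --motion '[{"x": 0, "y": 0, "z": 1, "rx": 0, "ry": 0, "rz": -0.047, "jaw": 0}, {"x": 0, "y": 0, "z": 2, "rx": 0, "ry": 0, "rz": -0.047, "jaw": 0}, {"x": 0, "y": 0, "z": 2, "rx": 0, "ry": 0, "rz": -0.047, "jaw": 0}, {"x": 0, "y": 0, "z": 2, "rx": 0, "ry": 0, "rz": -0.047, "jaw": 0}, {"x": 0, "y": 0, "z": 1, "rx": 0, "ry": 0, "rz": -0.047, "jaw": 0}]'

```text
clock: 0.6
tool_pos: [0.2503, 0.5712, 0.1675]
eef_rot: [0.088, 0.996, -0.002, -0.0]
contact_force: [0.6, 0.3, 0.2]
opening: 0.57
finger_force: 0.0
```

```bash
python3 go.py .4545 .321 .095
```

```text
t 0.6 p [0.2503 0.5712 0.1675] F [0.59 0.29 0.22] open 0.57
err rotvec to ideal (tool): [-0.004 -0.001  0.001]
tool cm [-24.48 -21.04   7.31]
```

send_rows --motion '[{"x": -2, "y": -1.7, "z": 0, "rx": 0, "ry": 0, "rz": 0, "jaw": 0}, {"x": -3, "y": -2.6, "z": 0, "rx": 0, "ry": 0, "rz": 0, "jaw": 0}, {"x": -3, "y": -2.6, "z": 0, "rx": 0, "ry": 0, "rz": 0, "jaw": 0}, {"x": -3, "y": -2.6, "z": 0, "rx": 0, "ry": 0, "rz": 0, "jaw": 0}, {"x": -3, "y": -2.6, "z": 0, "rx": 0, "ry": 0, "rz": 0, "jaw": 0}]'

```text
clock: 1.1
tool_pos: [0.3678, 0.4272, 0.1694]
eef_rot: [0.089, 0.996, -0.0, -0.0]
contact_force: [1.3, -0.2, 0.5]
opening: 0.117
finger_force: 0.0
```

send_rows --motion '[{"x": -3, "y": -2.6, "z": 1, "rx": 0, "ry": 0, "rz": 0, "jaw": 0}, {"x": -3, "y": -2.6, "z": 2, "rx": 0, "ry": 0, "rz": 0, "jaw": 0}, {"x": -3, "y": -2.6, "z": 2, "rx": 0, "ry": 0, "rz": 0, "jaw": 0}, {"x": -1.5, "y": -1.1, "z": 2, "rx": 0, "ry": 0, "rz": 0, "jaw": 0}, {"x": 0, "y": 0, "z": 0, "rx": 0, "ry": 0, "rz": 0, "jaw": 0}]'

```text
clock: 1.6
tool_pos: [0.456, 0.3176, 0.0972]
eef_rot: [0.092, 0.996, -0.003, -0.001]
contact_force: [0.6, -1.1, -0.2]
opening: 0.004
finger_force: 0.0
```

```bash
python3 go.py .4545 .321 .075;  python3 - <<'E'
from h import *
S={n:snapshot(n) for n in("scene","top")}
x=np.hstack([cv2.resize(S[n]["img"][y:y+100,x:x+100,::-1],(400,400),interpolation=cv2.INTER_CUBIC) for n,x,y in(("scene",350,110),("top",150,160))])
cv2.imwrite("pics/press.png",x)
E
```

```text
t 1.6 p [0.456  0.3176 0.0972] F [ 0.6  -1.14 -0.17] open 0.004
err rotvec to ideal (tool): [-0.006 -0.001 -0.008]
tool cm [0.2  0.32 2.22]
```

View pics/press.png

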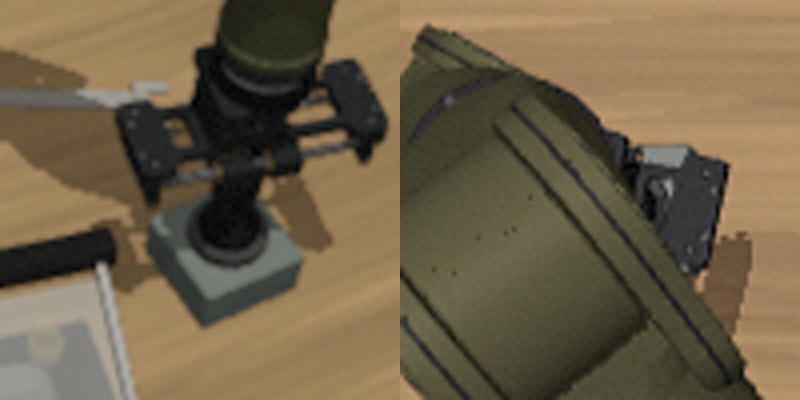

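The closed fingertips stand over the vent cap, at about (230,220) in the left crop, and the bar is clear on its left. Next I go down.

send_rows --motion '[{"x": 0.2, "y": 0.3, "z": 0.5, "rx": 0, "ry": 0, "rz": 0, "jaw": 0}, {"x": 0, "y": 0, "z": 0.7, "rx": 0, "ry": 0, "rz": 0, "jaw": 0}, {"x": 0, "y": 0, "z": 0.6, "rx": 0, "ry": 0, "rz": 0, "jaw": 0}, {"x": 0, "y": 0, "z": 0.3, "rx": 0, "ry": 0, "rz": 0, "jaw": 0}, {"x": 0, "y": 0, "z": 0, "rx": 0, "ry": 0, "rz": 0, "jaw": 0}]'

```text
clock: 2.2
tool_pos: [0.4527, 0.3262, 0.0784]
eef_rot: [0.088, 0.996, -0.0, -0.0]
contact_force: [-0.7, 0.4, 1.5]
opening: 0.005
finger_force: 0.7
```

send_rows --motion '[{"x": 0, "y": 0, "z": 0.15, "rx": 0, "ry": 0, "rz": 0, "jaw": 0}, {"x": 0, "y": 0, "z": 0.15, "rx": 0, "ry": 0, "rz": 0, "jaw": 0}, {"x": 0, "y": 0, "z": 0.1, "rx": 0, "ry": 0, "rz": 0, "jaw": 0}, {"x": 0, "y": 0, "z": 0, "rx": 0, "ry": 0, "rz": 0, "jaw": 0}, {"x": 0, "y": 0, "z": 0, "rx": 0, "ry": 0, "rz": 0, "jaw": 0}]'

```text
clock: 2.7
tool_pos: [0.4531, 0.3261, 0.0749]
eef_rot: [0.089, 0.996, 0.0, -0.0]
contact_force: [-2.1, 1.0, 3.1]
opening: 0.005
finger_force: 1.7
```

send_rows --motion '[{"x": 0, "y": 0, "z": 0.15, "rx": 0, "ry": 0, "rz": 0, "jaw": 0}, {"x": 0, "y": 0, "z": 0.15, "rx": 0, "ry": 0, "rz": 0, "jaw": 0}, {"x": 0, "y": 0, "z": 0, "rx": 0, "ry": 0, "rz": 0, "jaw": 0}, {"x": 0, "y": 0, "z": 0, "rx": 0, "ry": 0, "rz": 0, "jaw": 0}, {"x": 0, "y": 0, "z": 0, "rx": 0, "ry": 0, "rz": 0, "jaw": 0}]'

```text
clock: 3.2
tool_pos: [0.4532, 0.3261, 0.0724]
eef_rot: [0.089, 0.996, 0.0, 0.0]
contact_force: [-3.7, -0.5, 9.5]
opening: 0.007
finger_force: 5.1
```

```bash
python3 go.py;python3 go.py; python3 go.py
```

```text
t 3.2 p [0.4532 0.3261 0.0724] F [-3.66 -0.46  9.46] open 0.007
err rotvec to ideal (tool): [ 0.001  0.    -0.001]
t 3.2 p [0.4532 0.3261 0.0724] F [-3.66 -0.46  9.46] open 0.007
err rotvec to ideal (tool): [ 0.001  0.    -0.001]
t 3.2 p [0.4532 0.3261 0.0724] F [-3.66 -0.46  9.46] open 0.007
err rotvec to ideal (tool): [ 0.001  0.    -0.001]
```

send_rows --motion '[{"x": 0, "y": 0, "z": 0.1, "rx": 0, "ry": 0, "rz": 0, "jaw": 0}, {"x": 0, "y": 0, "z": 0.1, "rx": 0, "ry": 0, "rz": 0, "jaw": 0}, {"x": 0, "y": 0, "z": 0, "rx": 0, "ry": 0, "rz": 0, "jaw": 0}, {"x": 0, "y": 0, "z": 0, "rx": 0, "ry": 0, "rz": 0, "jaw": 0}, {"x": 0, "y": 0, "z": 0, "rx": 0, "ry": 0, "rz": 0, "jaw": 0}]'

```text
clock: 3.7
tool_pos: [0.4532, 0.3261, 0.0721]
eef_rot: [0.089, 0.996, 0.0, 0.001]
contact_force: [-5.9, -0.7, 25.4]
opening: 0.006
finger_force: 12.9
```

The button bottomed: force jumped with almost no travel. I lift off and look.

send_rows --motion '[{"x": 0, "y": 0, "z": -0.5, "rx": 0, "ry": 0, "rz": 0, "jaw": 0}, {"x": 0, "y": 0, "z": -1, "rx": 0, "ry": 0, "rz": 0, "jaw": 0}, {"x": 0, "y": 0, "z": -2, "rx": 0, "ry": 0, "rz": 0, "jaw": 0}, {"x": 0, "y": 0, "z": -3, "rx": 0, "ry": 0, "rz": 0, "jaw": 0}, {"x": 0, "y": 0, "z": -3, "rx": 0, "ry": 0, "rz": 0, "jaw": 0}]'

```text
clock: 4.2
tool_pos: [0.4537, 0.3247, 0.1653]
eef_rot: [0.089, 0.996, -0.001, -0.0]
contact_force: [1.0, 0.5, 0.3]
opening: 0.004
finger_force: 0.0
```

send_rows --motion '[{"x": 1, "y": 0, "z": -3, "rx": 0, "ry": 0, "rz": 0, "jaw": 0}, {"x": 1, "y": 0, "z": -1, "rx": 0, "ry": 0, "rz": 0, "jaw": 0}, {"x": 1, "y": 0, "z": 0, "rx": 0, "ry": 0, "rz": 0, "jaw": 0}, {"x": 1, "y": 0, "z": 0, "rx": 0, "ry": 0, "rz": 0, "jaw": 0}, {"x": 0, "y": 0, "z": 0, "rx": 0, "ry": 0, "rz": 0, "jaw": 0}]'

```text
clock: 4.7
tool_pos: [0.4115, 0.3327, 0.2034]
eef_rot: [0.087, 0.996, -0.001, -0.001]
contact_force: [-0.2, 0.6, -0.6]
opening: 0.005
finger_force: 0.0
```

```bash
python3 go.py .444 .0965 .2
```

```text
t 4.7 p [0.4115 0.3327 0.2034] F [-0.2   0.6  -0.63] open 0.005
err rotvec to ideal (tool): [-0.003 -0.003  0.001]
tool cm [ -7.32 -22.69   0.38]
```

send_rows --motion '[{"x": 0, "y": -1.7, "z": 0, "rx": 0, "ry": 0, "rz": 0, "jaw": 0}, {"x": -0.5, "y": -2.5, "z": 0, "rx": 0, "ry": 0, "rz": 0, "jaw": 0}, {"x": -0.5, "y": -2.5, "z": 0, "rx": 0, "ry": 0, "rz": 0, "jaw": 0}, {"x": -0.5, "y": -2.5, "z": 0, "rx": 0, "ry": 0, "rz": 0, "jaw": 0}, {"x": -0.8, "y": -2.5, "z": 0, "rx": 0, "ry": 0, "rz": 0, "jaw": 0}]'

```text
clock: 5.2
tool_pos: [0.4152, 0.2123, 0.2036]
eef_rot: [0.088, 0.996, -0.001, -0.001]
contact_force: [1.0, 0.1, -0.5]
opening: 0.004
finger_force: 0.0
```

send_rows --motion '[{"x": -0.8, "y": -3, "z": 0, "rx": 0, "ry": 0, "rz": 0, "jaw": 0}, {"x": -0.8, "y": -3, "z": 0, "rx": 0, "ry": 0, "rz": 0, "jaw": 0}, {"x": -1, "y": -3, "z": 0, "rx": 0, "ry": 0, "rz": 0, "jaw": 0}, {"x": -1, "y": -2, "z": 0, "rx": 0, "ry": 0, "rz": 0, "jaw": 0}, {"x": 0, "y": 0, "z": 0, "rx": 0, "ry": 0, "rz": 0, "jaw": 0}]'

```text
clock: 5.7
tool_pos: [0.4319, 0.0951, 0.2036]
eef_rot: [0.092, 0.996, -0.002, -0.001]
contact_force: [0.2, -0.1, -0.3]
opening: 0.008
finger_force: 0.0
```

```bash
python3 go.py .474 .091 .196;python3 - <<'E'
from h import *
S={n:snapshot(n) for n in("scene","top")}
x=np.hstack([cv2.resize(S[n]["img"][y:y+150,x:x+120,::-1],(400,500),interpolation=cv2.INTER_CUBIC) for n,x,y in(("scene",300,100),("top",240,90))])
cv2.imwrite("pics/bar1.png",x)
E
```

```text
t 5.7 p [0.4319 0.0951 0.2036] F [ 0.19 -0.11 -0.3 ] open 0.008
err rotvec to ideal (tool): [-0.003 -0.002 -0.008]
tool cm [-4.21  0.37  0.75]
```

View pics/bar1.png

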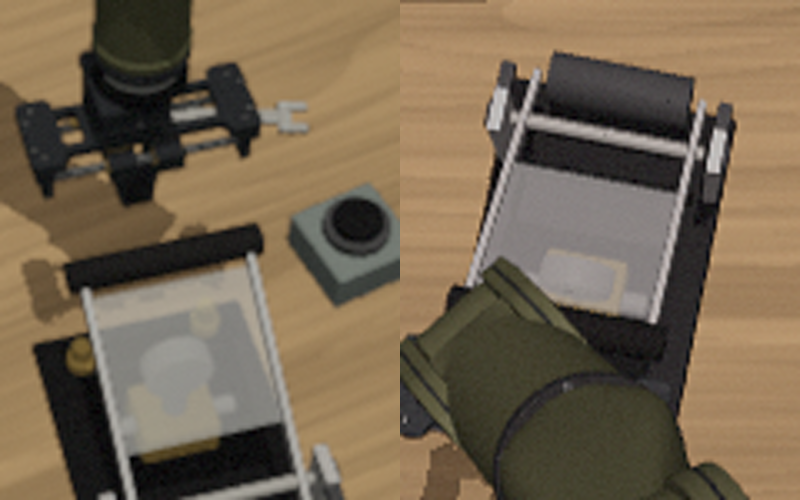

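The left crop shows the vent button back up at (358,222), the guard still down, and the fingertips at (135,190) in front of the middle of the bar.

send_rows --motion '[{"x": -1, "y": 0.1, "z": 0.5, "rx": 0, "ry": 0, "rz": 0.004, "jaw": 0}, {"x": -1.2, "y": 0.1, "z": 0.5, "rx": 0, "ry": 0, "rz": 0, "jaw": 0}, {"x": -1, "y": 0.1, "z": 0, "rx": 0, "ry": 0, "rz": 0, "jaw": 0}, {"x": -0.5, "y": 0, "z": 0, "rx": 0, "ry": 0, "rz": 0, "jaw": 0}, {"x": -0.3, "y": 0, "z": 0, "rx": 0, "ry": 0, "rz": 0, "jaw": 0}]'

```text
clock: 6.3
tool_pos: [0.4725, 0.095, 0.1946]
eef_rot: [0.091, 0.996, 0.0, 0.0]
contact_force: [-0.6, 0.2, -0.2]
opening: 0.002
finger_force: 0.0
```

send_rows --motion '[{"x": -0.2, "y": 0, "z": 0, "rx": 0, "ry": 0, "rz": 0, "jaw": 0}, {"x": -0.2, "y": 0, "z": 0, "rx": 0, "ry": 0, "rz": 0, "jaw": 0}, {"x": -0.2, "y": 0, "z": 0, "rx": 0, "ry": 0, "rz": 0, "jaw": 0}, {"x": -0.2, "y": 0, "z": 0, "rx": 0, "ry": 0, "rz": 0, "jaw": 0}, {"x": -0.2, "y": 0, "z": 0, "rx": 0, "ry": 0, "rz": 0, "jaw": 0}]'

```text
clock: 6.8
tool_pos: [0.4816, 0.093, 0.1948]
eef_rot: [0.091, 0.996, 0.0, -0.0]
contact_force: [-1.9, 1.2, 1.0]
opening: 0.007
finger_force: 1.2
```

```bash
cat > g.py <<'E'
from h import *
s=get_state();p=s["tool_pos"];X=np.array([.9845,-.1755,0]);b=np.array([.5033,.086,.2])
print("t",s["clock"],"Xrel bar0 cm",(100*(p-b)@X).round(2),"z",p[2].round(4),"F_X",(s["contact_force"]@X).round(2),s["contact_force"].round(1))
E
python3 g.py
```

```text
t 6.8 Xrel bar0 cm -2.26 z 0.1948 F_X -2.08 [-1.9  1.2  1. ]
```

send_rows --motion '[{"x": -0.3, "y": 0, "z": -0.4, "rx": 0, "ry": 0, "rz": 0, "jaw": 0}, {"x": -0.3, "y": 0, "z": -0.4, "rx": 0, "ry": 0, "rz": 0, "jaw": 0}, {"x": -0.3, "y": 0, "z": -0.4, "rx": 0, "ry": 0, "rz": 0, "jaw": 0}, {"x": -0.3, "y": 0, "z": -0.4, "rx": 0, "ry": 0, "rz": 0, "jaw": 0}, {"x": -0.3, "y": 0, "z": -0.4, "rx": 0, "ry": 0, "rz": 0, "jaw": 0}]'

```text
clock: 7.3
tool_pos: [0.4937, 0.0906, 0.2149]
eef_rot: [0.09, 0.996, -0.001, -0.003]
contact_force: [-8.6, 1.6, 4.8]
opening: 0.003
finger_force: 4.1
```

send_rows --motion '[{"x": -0.35, "y": 0, "z": -0.4, "rx": 0, "ry": 0, "rz": 0, "jaw": 0}, {"x": -0.35, "y": 0, "z": -0.4, "rx": 0, "ry": 0, "rz": 0, "jaw": 0}, {"x": -0.35, "y": 0, "z": -0.4, "rx": 0, "ry": 0, "rz": 0, "jaw": 0}, {"x": -0.35, "y": 0, "z": -0.4, "rx": 0, "ry": 0, "rz": 0, "jaw": 0}, {"x": -0.35, "y": 0, "z": -0.4, "rx": 0, "ry": 0, "rz": 0, "jaw": 0}]'

```text
clock: 7.8
tool_pos: [0.5097, 0.0876, 0.2351]
eef_rot: [0.09, 0.996, -0.001, -0.004]
contact_force: [-5.5, -0.0, 3.8]
opening: 0.005
finger_force: 2.7
```

```bash
python3 g.py; python3 - <<'E'
from h import *
s=snapshot("scene");cv2.imwrite("pics/mid.png",cv2.resize(s["img"][100:250,280:440,::-1],(640,600),interpolation=cv2.INTER_CUBIC))
E
```

```text
t 7.8 Xrel bar0 cm 0.6 z 0.2351 F_X -5.43 [-5.5 -0.   3.8]
```

View pics/mid.png

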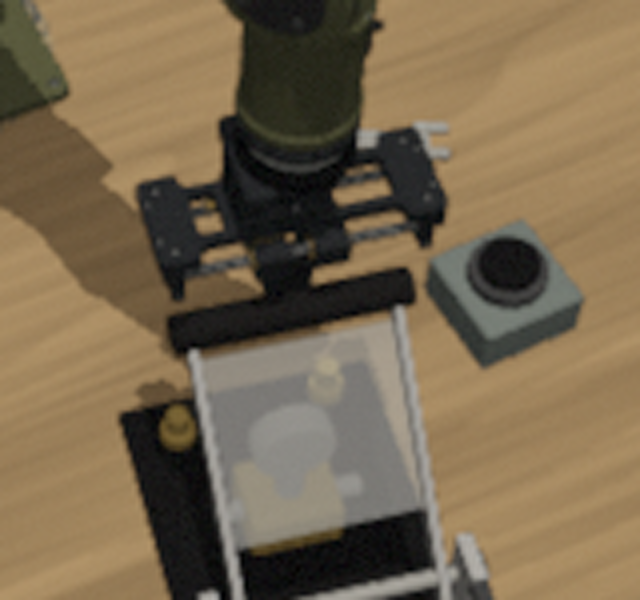

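The bar, at about (290,310) in the crop, rises with the fingers behind it and contact stays central. I continue along the arc.

send_rows --motion '[{"x": -0.4, "y": 0, "z": -0.35, "rx": 0, "ry": 0, "rz": 0, "jaw": 0}, {"x": -0.4, "y": 0, "z": -0.35, "rx": 0, "ry": 0, "rz": 0, "jaw": 0}, {"x": -0.4, "y": 0, "z": -0.35, "rx": 0, "ry": 0, "rz": 0, "jaw": 0}, {"x": -0.4, "y": 0, "z": -0.35, "rx": 0, "ry": 0, "rz": 0, "jaw": 0}, {"x": -0.4, "y": 0, "z": -0.35, "rx": 0, "ry": 0, "rz": 0, "jaw": 0}]'

```text
clock: 8.35
tool_pos: [0.534, 0.0832, 0.2525]
eef_rot: [0.091, 0.996, 0.0, 0.0]
contact_force: [-1.5, 0.1, 0.0]
opening: 0.003
finger_force: 0.5
```

send_rows --motion '[{"x": -0.45, "y": 0, "z": -0.3, "rx": 0, "ry": 0, "rz": 0, "jaw": 0}, {"x": -0.45, "y": 0, "z": -0.3, "rx": 0, "ry": 0, "rz": 0, "jaw": 0}, {"x": -0.45, "y": 0, "z": -0.3, "rx": 0, "ry": 0, "rz": 0, "jaw": 0}, {"x": -0.45, "y": 0, "z": -0.3, "rx": 0, "ry": 0, "rz": 0, "jaw": 0}, {"x": -0.45, "y": 0, "z": -0.3, "rx": 0, "ry": 0, "rz": 0, "jaw": 0}]'

```text
clock: 8.85
tool_pos: [0.5558, 0.0793, 0.2674]
eef_rot: [0.091, 0.996, -0.0, 0.0]
contact_force: [-0.7, 0.3, -0.3]
opening: 0.002
finger_force: 0.3
```

send_rows --motion '[{"x": -0.45, "y": 0, "z": -0.25, "rx": 0, "ry": 0, "rz": 0, "jaw": 0}, {"x": -0.45, "y": 0, "z": -0.25, "rx": 0, "ry": 0, "rz": 0, "jaw": 0}, {"x": -0.45, "y": 0, "z": -0.25, "rx": 0, "ry": 0, "rz": 0, "jaw": 0}, {"x": -0.45, "y": 0, "z": -0.25, "rx": 0, "ry": 0, "rz": 0, "jaw": 0}, {"x": -0.45, "y": 0, "z": -0.2, "rx": 0, "ry": 0, "rz": 0, "jaw": 0}]'

```text
clock: 9.35
tool_pos: [0.5779, 0.0753, 0.2794]
eef_rot: [0.091, 0.996, 0.0, 0.0]
contact_force: [-0.4, 0.5, 0.1]
opening: 0.01
finger_force: 0.3
```

```bash
python3 g.py
```

```text
t 9.35 Xrel bar0 cm 7.53 z 0.2794 F_X -0.49 [-0.4  0.5  0.1]
```

send_rows --motion '[{"x": -0.5, "y": 0, "z": -0.17, "rx": 0, "ry": 0, "rz": 0, "jaw": 0}, {"x": -0.5, "y": 0, "z": -0.17, "rx": 0, "ry": 0, "rz": 0, "jaw": 0}, {"x": -0.5, "y": 0, "z": -0.17, "rx": 0, "ry": 0, "rz": 0, "jaw": 0}, {"x": -0.5, "y": 0, "z": -0.17, "rx": 0, "ry": 0, "rz": 0, "jaw": 0}, {"x": -0.5, "y": 0, "z": -0.17, "rx": 0, "ry": 0, "rz": 0, "jaw": 0}]'

```text
clock: 9.85
tool_pos: [0.6025, 0.0707, 0.2878]
eef_rot: [0.091, 0.996, 0.0, 0.0]
contact_force: [0.5, -0.1, -0.2]
opening: 0.004
finger_force: 0.2
```

send_rows --motion '[{"x": -0.5, "y": 0, "z": -0.1, "rx": 0, "ry": 0, "rz": 0, "jaw": 0}, {"x": -0.5, "y": 0, "z": -0.1, "rx": 0, "ry": 0, "rz": 0, "jaw": 0}, {"x": -0.5, "y": 0, "z": -0.1, "rx": 0, "ry": 0, "rz": 0, "jaw": 0}, {"x": -0.45, "y": 0, "z": -0.1, "rx": 0, "ry": 0, "rz": 0, "jaw": 0}, {"x": -0.4, "y": 0, "z": -0.1, "rx": 0, "ry": 0, "rz": 0, "jaw": 0}]'

```text
clock: 10.35
tool_pos: [0.6256, 0.0665, 0.2927]
eef_rot: [0.091, 0.996, 0.0, 0.0]
contact_force: [0.3, -0.6, -1.1]
opening: 0.004
finger_force: 0.1
```

```bash
python3 g.py; python3 - <<'E'
from h import *
s=snapshot("scene");cv2.imwrite("pics/mid2.png",cv2.resize(s["img"][100:300,280:440,::-1],(480,600),interpolation=cv2.INTER_CUBIC))
E
```

```text
t 10.35 Xrel bar0 cm 12.38 z 0.2927 F_X 0.38 [ 0.3 -0.6 -1.1]
```

View pics/mid2.png

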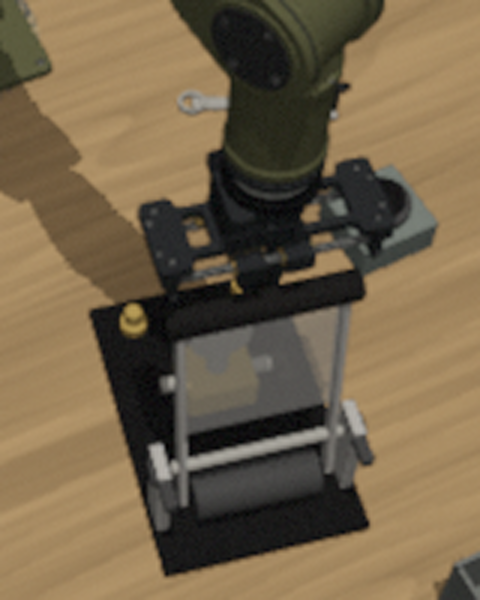

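The bar, at about (270,300), is nearly upright and still against the fingers. I carry it slowly over the balance point and follow it.

send_rows --motion '[{"x": -0.4, "y": 0, "z": -0.05, "rx": 0, "ry": 0, "rz": 0, "jaw": 0}, {"x": -0.4, "y": 0, "z": -0.05, "rx": 0, "ry": 0, "rz": 0, "jaw": 0}, {"x": -0.4, "y": 0, "z": -0.05, "rx": 0, "ry": 0, "rz": 0, "jaw": 0}, {"x": -0.4, "y": 0, "z": 0, "rx": 0, "ry": 0, "rz": 0, "jaw": 0}, {"x": -0.4, "y": 0, "z": 0, "rx": 0, "ry": 0, "rz": 0, "jaw": 0}]'

```text
clock: 10.9
tool_pos: [0.6452, 0.0629, 0.2942]
eef_rot: [0.091, 0.996, 0.0, 0.0]
contact_force: [0.0, 0.2, -0.2]
opening: 0.004
finger_force: 0.1
```

send_rows --motion '[{"x": -0.4, "y": 0, "z": 0, "rx": 0, "ry": 0, "rz": 0, "jaw": 0}, {"x": -0.4, "y": 0, "z": 0, "rx": 0, "ry": 0, "rz": 0, "jaw": 0}, {"x": -0.4, "y": 0, "z": 0, "rx": 0, "ry": 0, "rz": 0, "jaw": 0}, {"x": -0.4, "y": 0, "z": 0, "rx": 0, "ry": 0, "rz": 0, "jaw": 0}, {"x": -0.4, "y": 0, "z": 0, "rx": 0, "ry": 0, "rz": 0, "jaw": 0}]'

```text
clock: 11.4
tool_pos: [0.6648, 0.0593, 0.2942]
eef_rot: [0.091, 0.996, 0.0, 0.0]
contact_force: [0.3, 1.1, -0.2]
opening: 0.007
finger_force: 0.0
```

send_rows --motion '[{"x": -0.4, "y": 0, "z": 0, "rx": 0, "ry": 0, "rz": 0, "jaw": 0}, {"x": -0.4, "y": 0, "z": 0.05, "rx": 0, "ry": 0, "rz": 0, "jaw": 0}, {"x": -0.4, "y": 0, "z": 0.05, "rx": 0, "ry": 0, "rz": 0, "jaw": 0}, {"x": -0.4, "y": 0, "z": 0.05, "rx": 0, "ry": 0, "rz": 0, "jaw": 0}, {"x": -0.4, "y": 0, "z": 0.05, "rx": 0, "ry": 0, "rz": 0, "jaw": 0}]'

```text
clock: 11.9
tool_pos: [0.6845, 0.0557, 0.2921]
eef_rot: [0.091, 0.996, 0.0, -0.0]
contact_force: [0.6, -0.7, -0.0]
opening: 0.0
finger_force: 0.0
```

```bash
python3 g.py; python3 - <<'E'
from h import *
s=snapshot("scene");cv2.imwrite("pics/mid3.png",cv2.resize(s["img"][100:300,280:440,::-1],(480,600),interpolation=cv2.INTER_CUBIC))
E
```

```text
t 11.9 Xrel bar0 cm 18.37 z 0.2921 F_X 0.76 [ 0.6 -0.7 -0. ]
```

View pics/mid3.png

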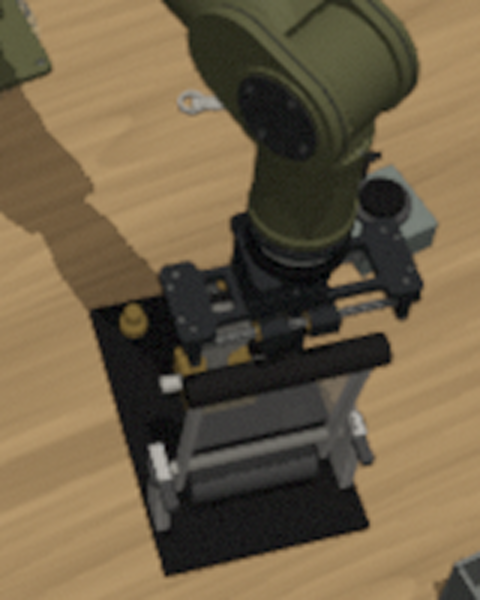

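The guard is past upright (bar at about (290,370)) and the finger force is zero, so it's leaning back on its own. I retreat towards the robot.

send_rows --motion '[{"x": 0.5, "y": 0, "z": 0, "rx": 0, "ry": 0, "rz": 0, "jaw": 0}, {"x": 1, "y": 0, "z": 0, "rx": 0, "ry": 0, "rz": 0, "jaw": 0}, {"x": 2, "y": 0, "z": 0, "rx": 0, "ry": 0, "rz": 0, "jaw": 0}, {"x": 3, "y": 0, "z": 0, "rx": 0, "ry": 0, "rz": 0, "jaw": 0}, {"x": 3, "y": 0, "z": 0, "rx": 0, "ry": 0, "rz": 0, "jaw": 0}]'

```text
clock: 12.45
tool_pos: [0.5892, 0.0732, 0.2922]
eef_rot: [0.091, 0.996, 0.0, -0.0]
contact_force: [0.8, 0.6, 0.2]
opening: 0.001
finger_force: 0.0
```

send_rows --motion '[{"x": 3, "y": 0, "z": 0, "rx": 0, "ry": 0, "rz": 0, "jaw": 0}, {"x": 3, "y": 0, "z": 0, "rx": 0, "ry": 0, "rz": 0, "jaw": 0}, {"x": 2, "y": 0, "z": 0, "rx": 0, "ry": 0, "rz": 0, "jaw": 0}, {"x": 1, "y": 0, "z": 0, "rx": 0, "ry": 0, "rz": 0, "jaw": 0}, {"x": 0, "y": 0, "z": 0, "rx": 0, "ry": 0, "rz": 0, "jaw": 0}]'

```text
clock: 12.95
tool_pos: [0.5012, 0.0895, 0.2926]
eef_rot: [0.09, 0.996, -0.0, 0.0]
contact_force: [0.8, 1.1, 0.7]
opening: 0.004
finger_force: 0.0
```

send_rows --motion '[{"x": 0, "y": 0, "z": 0, "rx": 0, "ry": 0, "rz": 0, "jaw": 0}, {"x": 0, "y": 0, "z": 0, "rx": 0, "ry": 0, "rz": 0, "jaw": 0}, {"x": 0, "y": 0, "z": 0, "rx": 0, "ry": 0, "rz": 0, "jaw": 0}, {"x": 0, "y": 0, "z": 0, "rx": 0, "ry": 0, "rz": 0, "jaw": 0}, {"x": 0, "y": 0, "z": 0, "rx": 0, "ry": 0, "rz": 0, "jaw": 0}]'

```text
clock: 13.45
tool_pos: [0.5025, 0.0891, 0.2921]
eef_rot: [0.091, 0.996, 0.0, -0.0]
contact_force: [0.7, 0.3, 0.7]
opening: 0.009
finger_force: 0.0
```

```bash
python3 g.py; python3 - <<'E'
from h import *
s=snapshot("scene");cv2.imwrite("pics/end.png",cv2.resize(s["img"][...,::-1],(800,500),interpolation=cv2.INTER_CUBIC))
E
```

```text
t 13.45 Xrel bar0 cm -0.14 z 0.2921 F_X 0.66 [0.7 0.3 0.7]
```

View pics/end.png

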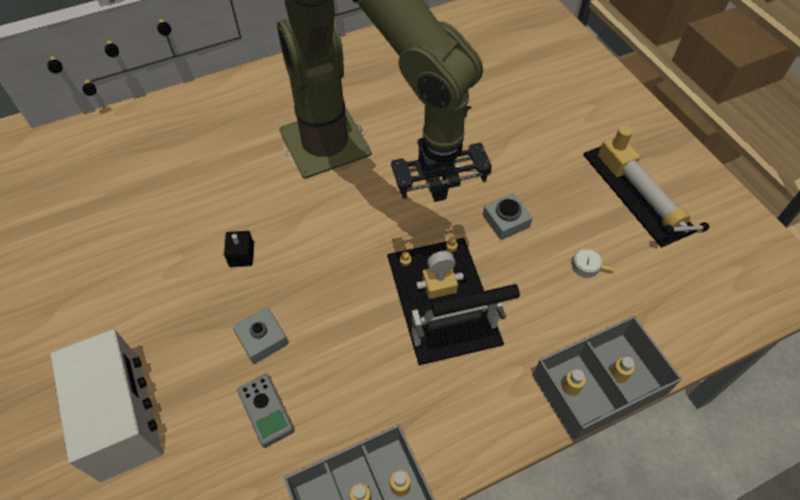

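The guard stands up with the bar at about (476,300). The loose things haven't moved and the robot is clear. I check the bar's place against the stop before handing in.

```bash
python3 - <<'E'
from h import *
s=snapshot("scene");X=np.array([.9845,-.1755,0]);p=np.array([.6736,.0557,.1])
for t in(90,105,112): print(t,np.array(pix(s,p+.2*(-np.cos(np.radians(t))*X+np.sin(np.radians(t))*np.array([0,0,1]))))*1.25)
E
```

```text
90 [463.72604583 261.22071299]
105 [472.09864134 285.88088497]
112 [475.7097299  298.45146841]
```

The bar matches the stop angle (112°).

```bash
python3 -c "
from plant import *
print(finish_job())"
```

```text
the job is handed in; nothing more can be done
None
```

The job is handed in: the vent button was pressed fully down and came back up with the guard still down, then the guard was pushed past its balance point and now rests on its stop, with the robot clear and the loose things where they were.

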